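# Turn the wet mug to the drying fan

## Robot

A 6-joint arm with a two-finger parallel gripper is mounted at the origin on the work surface. World frame = base frame: x ahead of the robot, y to its left, z up, the work surface at z = 0. Lengths are in m, angles in rad, forces in N, time in s.
With the tool pointing down it reaches from about 0.25 to 0.725 m from the base axis. Payload 4 kg.
Tool frame: the origin (TCP) lies between the finger pads; the fingertips stand 11 mm ahead of it and the grasp point (between the pads) lies 8 mm behind it (bot.tip_extent is the distance from the TCP to the fingertips, in m); z points along the fingers, y is the line along which they close (so a half turn about z gives the same grasp; the last joint's range is limited). The gripper opens to 85 mm and grips with 20 to 120 N. Pads are 22 mm wide; open, the fingers measure 114 mm over their backs; the gripper's body (76 mm by 85 mm) begins 54 mm behind the grasp point. The pads swing forward as they close: fully open they stand 13 mm farther back than shut.
Start: joints at [1.143, 0.241, 0.005, 1.335, 0, 1.571], TCP at [0.207, 0.455, 0.242] pointing down, gripper open.
Joint ranges: [-2.72, 2.72], [-1.05, 1.87], [-1.09, 1.28], [-1.99, 2.15], [-1.42, 1.44], [-3.14, 3.14]. Speed limits (rad/s): [2.79, 2.79, 3.14, 3.14, 3.14, 3.14].

## Interface

Orientations are given as a unit quaternion [x, y, z, w].
In Python, from workcell import bot gives the robot as it stands. The module is installed in compiled form; this text tells all that it offers.
- The arm moves only by the tool drive_tool, never from a script. Its argument "rows" is a list of rows, each an object of numbers: "dx", "dy", "dz": the shift along the tool's x, y, z in units of 50 mm (1.0 is 50 mm); "wx", "wy", "wz": the turn, a rotation vector about the tool's x, y, z in units of 5 degrees (1.0 is 5 degrees); "hand": the finger opening in mm, from 0 to 85.4. A call has 1 to 20 rows; each row is the pose to reach, as a shift and turn from the pose commanded when the call began, along the tool's axes at that moment; what a row does not reach only later rows make up. A row lasts 1/10 s, in which the tool goes at most 50 mm and 8.59 degrees, less where a joint would pass 70% of its speed; a pose out of reach is approached as far as the arm can. A call with a gripper value outside its range is refused whole. The fingers move at their own pace and stop on an object; the grip force is fixed at half the most. Time passes only in rows, so rows that repeat a pose let the fingers close. It gives the time, the measured TCP pose, the force, the opening and the grip force at its end, in the units of the state.
- bot.get_obs(): the state, without advancing time (a new reading comes with each control period).
- bot.camera(name): name is "scene" or "top" or "wrist"; returns the picture (400x640x3 uint8, red, green, blue); there is no depth.
- bot.get_calibration(name): a dict with "vfov" (degrees; the focal length in pixels is half the picture's height over the tangent of half this angle, whatever the lens; pixels are square), "cx", "cy" (the principal point, pixels), "origin" and "rotation" of the camera in the world; the wrist camera has in their place "mount" (4x4, takes a point from camera to tool coordinates, whose origin is the TCP and whose axes are the flange's). Camera axes: x right, y up, looking along -z (the intrinsics and any distortion apply to the point x, -y, -z); pixel columns grow to the right and rows downward; lengths in m; the calibration is good to about 2 mm. A picture is of the moment at which its call begins: read the wrist's pose just before it. get_calibration takes no time and is no camera call.
- bot.job_done(): hands the job in; it is judged then, once.
Trained networks look in the newest picture that a camera, given by its name, has taken for a name from the list of things; names that differ only in an ending like _2 or _b are one class to them, and where a whole thing is asked for, a point or a joint stands for the part that bears it (a point fixed in the world has none). Each returns a list of dicts, best first, with "score" (0 to 1); they miss things now and then, are a little off and sometimes report something else, mostly with a low value. They report only what shows in the picture. A call takes as long as a camera call. They do not tell look-alikes from the thing itself.
- bot.look_for(camera, thing): "extent" ([centre column, centre row, width, height] in pixels, round what is visible of it).
- bot.outline_of(camera, thing): "region" (400x640 bool, what is visible of it) and "extent" ([centre column, centre row, width, height] in pixels, round what is visible of it).
The state is a dict: "clock": time; "joint_pos": joint angles; "joint_vel": joint speeds; "tau": joint torques, N m; "eef_pos": TCP position; "tool_rot": TCP orientation; "ft_force": force on the tool from outside, world axes, zero at the start; "ft_torque": the same for the moment, N m; "grip_width": finger opening in m; "grasp_force": force on a finger pad.
Only numpy, scipy, OpenCV 4.12 (cv2) and the standard library are available. Lean on these libraries where they do the work, as an engineer would, in place of code of your own. Each camera call takes 0.05 s, during which the arm holds its last target. There are 200 camera calls.

## Task

The blue patch on the mug, opposite its handle, is still wet: without touching the mug, gently push one of the turntable's arms round with a closed fingertip until the blue patch squarely faces the front of the desk fan with the blue grille. Only then press the fan's green button fully down and let go, leaving the mug standing in the middle of the turntable, still facing the fan. Grasp nothing, and do not disturb the bottles and other things standing around.

Things in the scene. Friction and masses are not known exactly. Their poses are not given: they have to be found in the camera images.
- turntable: turntable fixed to the table; origin on the table on the wheel's axis, z up. Aluminium head 180 mm across, top 58 mm above the table; foot 170 mm across. Four dark arms, 90 degrees apart, reach out level to 160 mm from the axis: bars 12 mm wide, from 45 to 57 mm above the table, last 22 mm orange, nothing beneath them beyond the foot
- wheel (a joint): angle of the turntable's wheel, rad, growing counter-clockwise seen from above; turns freely both ways (stops at +-9.4 rad, far off), light steady friction (about 0.08 N m), so it stays almost where it is left. The mug rides on it and turns with it.
- arm0_tip (a point): top of the outer end of arm 0 of the turntable, 160 mm from the wheel's axis, 57 mm above the table; arms are numbered counter-clockwise seen from above
- arm1_tip (a point): top of the outer end of arm 1 of the turntable, 160 mm from the wheel's axis, 57 mm above the table; arms are numbered counter-clockwise seen from above
- arm2_tip (a point): top of the outer end of arm 2 of the turntable, 160 mm from the wheel's axis, 57 mm above the table; arms are numbered counter-clockwise seen from above
- arm3_tip (a point): top of the outer end of arm 3 of the turntable, 160 mm from the wheel's axis, 57 mm above the table; arms are numbered counter-clockwise seen from above
- mug: white mug, loose, standing upright in the middle of the turntable's head; 74 mm across, 80 mm tall (0.3 kg), its rim 138 mm above the table. Origin at the centre of its underside; +x points through the middle of the wet blue patch (44 mm tall, about 55 mm round the side), -x through the handle, which reaches 65 mm from the axis; z up
- fan: white desk fan with a blue grille, fixed to the table; origin on the table below the middle of its head. It blows to its -y. Head 130 mm across, 30 mm deep, centre 115 mm and top 180 mm above the table. Its foot is a flat box 26 mm high and 95 mm wide in y, from 175 mm at -x to 70 mm at +x; the switch stands on it at 140 mm to -x
- fan_face (a point): centre of the front of the fan's head (30 mm to -y of the fan's origin, 115 mm up)
- fan_switch (a joint): travel of the fan's green push button, m: 0 up, 0.006 fully down; springs back; about 4.5 N to press fully; counts as pressed beyond 0.0045
- fan_switch_top (a point): centre of the top of the green button (28 mm across, pressed straight down)
- bottle_pink: pink squeeze bottle, 48 mm across, 84 mm tall plus a 20 mm metal tip; origin at the centre of its underside; a bystander, leave alone
- bottle_yellow: yellow squeeze bottle, 48 mm across, 84 mm tall plus a 20 mm metal tip; origin at the centre of its underside; a bystander, leave alone
- bottle_green: green squeeze bottle, 48 mm across, 84 mm tall plus a 20 mm metal tip; origin at the centre of its underside; a bystander, leave alone
- glaze_jar: small glass jar with a black lid, 56 mm across, 46 mm tall; origin under its centre; a bystander near the turntable, leave alone
- brush_pot: terracotta pot with brushes, 72 mm across, 85 mm tall, brushes to 175 mm; origin under its centre; a bystander
- bowl: blue bowl, 116 mm across, 45 mm tall; origin under its centre; a bystander
- stamp: wooden stamp, 45 mm square with a round knob, 58 mm tall; origin under its centre; a bystander
Mind the look-alikes: they are no part of the job. There is more than one size of the mug; the one meant has the size given above.

How it is judged:
On the way, in this order (a step that is already met when the one before it is completed fails the run):
1. the blue patch faces the fan and the wheel is still (x of fan_face in the frame of mug above 0.1 m and y of fan_face in the frame of mug between -0.06 and 0.06 m and velocity of joint wheel between -0.15 and 0.15 rad/s), for 0.3 s.
2. the fan's button is pressed down (x of fan_face in the frame of mug above 0.1 m and y of fan_face in the frame of mug between -0.06 and 0.06 m and value of joint fan_switch above 0.0045 m), for 0.05 s.
At the end, for the whole second after the job is handed in: The line from the mug's axis through the middle of the blue patch passes within 60 mm of the centre of the fan's face (it meets the fan's head), the mug stands upright and at rest on the turntable within 20 mm of its axis, and the button is up again (x of fan_face in the frame of mug above 0.1 m and y of fan_face in the frame of mug between -0.06 and 0.06 m and horizontal distance between mug and turntable below 0.02 m and angle between mug's own z axis and vertical below 0.1 rad and height (world z) of mug between 0.054 and 0.062 m and linear speed of mug below 0.02 m/s and value of joint fan_switch below 0.002 m); the robot touches nothing.
It fails at once if the robot touches the wet mug (contact force between any of the fingers, the arm and mug above 0.3 N).
It fails at once if the mug is lifted off the turntable (height (world z) of mug above 0.068 m).
It fails at once if the fan is switched on before the patch faces it (value of joint fan_switch above 0.003 m and not (x of fan_face in the frame of mug above 0.1 m and y of fan_face in the frame of mug between -0.06 and 0.06 m)).
It fails at once if the turntable is gripped or shoved hard (over 25 N) (contact force between the fingers and turntable above 25 N).
It fails at once if a bystander is moved by more than 20 mm or lifted (distance of any of bottle_pink, bottle_yellow, bottle_green, glaze_jar, brush_pot, bowl, stamp from where it was at the start of the episode above 0.02 m).
It also fails if it takes over 61 s, if anything falls off the work surface, if the arm or the gripper's body presses on something with over 40 N, if the wrist force passes 120 N, or if a joint passes its speed limit or range.

## Working session

There is one attempt and no reset: what is moved stays moved. The work goes in short steps, Python scripts to look and compute and a tool call to move; the robot and the scene stay as the last step left them, time stands still between calls to the robot, and variables do not carry over. Pictures are saved under pics/ and viewed, at most 10 in all, crops included, and the job is handed in when it is done.

Besides the shell and the picture viewer there is one more tool, called by a JSON object that holds its "op" and its "data". drive_tool: Moves the arm, as the interface text tells. Its arguments: {"type":"object","properties":{"rows":{"type":"array","items":{"type":"object","properties":{"dx":{"type":"number"},"dy":{"type":"number"},"dz":{"type":"number"},"wx":{"type":"number"},"wy":{"type":"number"},"wz":{"type":"number"},"hand":{"type":"number"}}}}},"required":["rows"]}

```bash
mkdir -p pics
cat > h.py <<'E'
import numpy as np, cv2
from workcell import bot
def save(n,f):
    im=bot.camera(n); cv2.imwrite(f,im[:,:,::-1]); return im
def ray(n,u,v):
    c=bot.get_calibration(n); f=200/np.tan(np.radians(c['vfov'])/2)
    d=np.array([(u-c['cx'])/f,-(v-c['cy'])/f,-1]); return np.array(c['origin']),np.array(c['rotation'])@d
def at(n,u,v,z):
    o,d=ray(n,u,v); return o+d*(z-o[2])/d[2]
def pix(n,p):
    c=bot.get_calibration(n); f=200/np.tan(np.radians(c['vfov'])/2)
    q=np.array(c['rotation']).T@(np.array(p)-np.array(c['origin'])); return c['cx']-f*q[0]/q[2], c['cy']+f*q[1]/q[2]
E
python3 - <<'E'
from h import *
save('top','pics/t.png');save('scene','pics/s.png')
for n in ['top','scene']: 
  c=bot.get_calibration(n);print(c)
  for t in ['turntable','mug','fan','fan_switch_top','bottle_pink','glaze_jar']:
    print(n,t,[(np.round(d['extent']),round(d['score'],2)) for d in bot.look_for(n,t)][:3])
o=bot.get_obs();print(o['clock'],o['eef_pos'],o['tool_rot'])
E
```

```text
{'vfov': 51.64253686045333, 'cx': 321.23455575593704, 'cy': 197.21271938236785, 'origin': array([ 0.31230357, -0.04167093,  1.40336648]), 'rotation': array([-0.053669  ,  0.04989908,  0.71387942, -0.69642364])}
top turntable [(array([343., 196.,  94.,  97.]), 0.94)]
top mug [(array([342., 194.,  25.,  24.]), 0.84), (array([381., 273.,  43.,  32.]), 0.78)]
top fan [(array([233., 200.,  39.,  76.]), 0.72)]
top fan_switch_top [(array([234., 199.,  38.,  83.]), 0.68), (array([342., 195.,  89.,  88.]), 0.66), (array([236., 227.,  12.,  10.]), 0.56)]
top bottle_pink [(array([233., 199.,  40.,  83.]), 0.74), (array([454., 172.,  17.,  18.]), 0.59)]
top glaze_jar [(array([403., 232.,  20.,  14.]), 0.77)]
{'vfov': 43.73204100800418, 'cx': 319.8534879035186, 'cy': 202.6939753545015, 'origin': array([ 1.17338606, -0.14827251,  1.25988246]), 'rotation': array([0.19993526, 0.16216524, 0.60938055, 0.74992244])}
scene turntable [(array([288., 220., 105.,  92.]), 0.78)]
scene mug [(array([233., 150.,  46.,  42.]), 0.92), (array([288., 207.,  24.,  38.]), 0.78), (array([357., 301.,  24.,  22.]), 0.29)]
scene fan [(array([409., 200.,  55.,  77.]), 0.79)]
scene fan_switch_top [(array([453., 175.,  37.,  33.]), 0.5), (array([399., 170.,   9.,   8.]), 0.49), (array([286., 208.,  24.,  38.]), 0.33)]
scene bottle_pink [(array([150., 272.,  25.,  21.]), 0.78)]
scene glaze_jar [(array([212., 197.,  23.,  21.]), 0.83)]
0.7 [0.20746086 0.45494923 0.2423552 ] [2.12277680e-01 9.77209386e-01 5.08787621e-05 2.44539396e-05]
```

View pics/t.png

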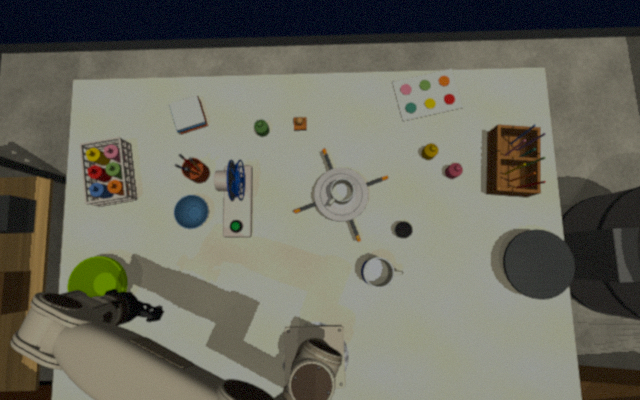

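View pics/s.png

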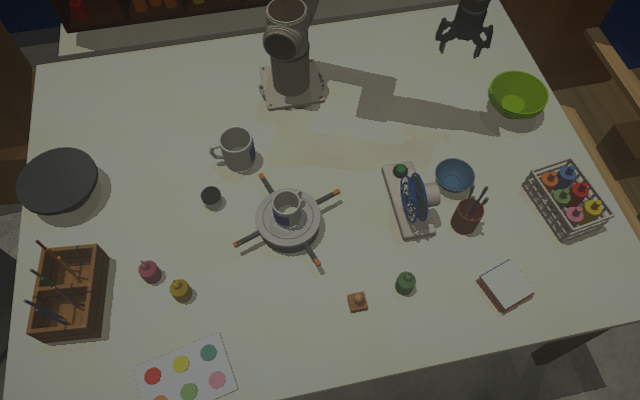

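The top view shows the turntable at (341,194), the fan at (236,180) with its green button at (236,227), the jar at (403,229) and the larger look-alike mug at (377,270). The scene view shows the mug at (288,207) with its handle towards (300,205).

Run:
```python
s=open('h.py').read()
s=s.replace("np.array(c['rotation'])","R(c)").replace("def ray","from scipy.spatial.transform import Rotation\ndef R(c): return Rotation.from_quat(c['rotation']).as_matrix()\ndef ray",1)
open('h.py','w').write(s)
from h import *
a=cv2.imread('pics/t.png');b=cv2.imread('pics/s.png')
A=cv2.resize(a[140:250,215:415],(800,440),interpolation=cv2.INTER_CUBIC)
cv2.imwrite('pics/c1.png',A)
cv2.imwrite('pics/c2.png',cv2.resize(b[150:280,225:445],(792,468),interpolation=cv2.INTER_CUBIC))
def blobs(n,im,lo,hi,z):
    h=cv2.cvtColor(im,cv2.COLOR_BGR2HSV);m=cv2.inRange(h,lo,hi)
    k,_,st,ce=cv2.connectedComponentsWithStats(m)
    for i in range(1,k):
        if st[i,4]>8: print(n,st[i,4],ce[i].round(1),at(n,*ce[i],z).round(3))
print('orange');blobs('top',a,(8,130,90),(22,255,255),.057);blobs('scene',b,(5,120,90),(22,255,255),.057)
print('green');blobs('top',a,(55,100,60),(85,255,255),.04);blobs('scene',b,(55,100,60),(85,255,255),.04)
print('blue');blobs('top',a,(100,110,40),(125,255,255),.1);blobs('scene',b,(100,110,40),(125,255,255),.1)
print('bottles/jar',[at('top',*p).round(3) for p in [(403,229,.046),(373,269,.1),(300,124,.03),(262,127,.1),(430,151,.1),(454,170,.1),(192,211,.04),(195,168,.08)]])
```

```text
orange
top 80 [443.7  80.5] [ 0.905 -0.466  0.057]
top 125 [299.7 123.4] [0.765 0.03  0.057]
top 749 [507.9 164. ] [ 0.607 -0.659  0.057]
top 28 [520.5 127.4] [ 0.732 -0.713  0.057]
top 24 [537.2 130.5] [ 0.719 -0.768  0.057]
top 9 [506.1 137.4] [ 0.698 -0.662  0.057]
top 25 [511.4 138.5] [ 0.694 -0.679  0.057]
top 47 [514.1 144.1] [ 0.675 -0.686  0.057]
top 39 [538.5 147.9] [ 0.659 -0.766  0.057]
top 17 [324.1 151.4] [ 0.666 -0.05   0.057]
top 41 [538.5 171.2] [ 0.58  -0.758  0.057]
top 33 [200.2 167.5] [0.622 0.364 0.057]
top 14 [510.4 167.6] [ 0.594 -0.667  0.057]
top 12 [193.3 169.5] [0.615 0.387 0.057]
top 83 [514.1 174.2] [ 0.572 -0.677  0.057]
top 33 [192.9 176. ] [0.593 0.388 0.057]
top 1543 [ 38.9 235.6] [0.408 0.888 0.057]
top 18 [384.4 177.6] [ 0.572 -0.248  0.057]
top 56 [514.8 182.8] [ 0.543 -0.676  0.057]
top 151 [114.3 186.3] [0.565 0.649 0.057]
top 19 [296.8 210.3] [0.47  0.044 0.057]
top 17 [357.5 237.8] [ 0.375 -0.151  0.057]
top 125 [ 29.3 363.6] [0.009 0.887 0.057]
scene 153 [549.2 178.4] [0.554 0.653 0.057]
scene 20 [261.2 175.7] [ 0.376 -0.153  0.057]
scene 23 [
[... 845 characters left out ...]
04 ]
blue
top 53 [228.1 179.5] [0.57  0.261 0.1  ]
top 236 [236.2 180.9] [0.565 0.235 0.1  ]
top 201 [ 98.9 190.4] [0.545 0.675 0.1  ]
top 791 [190.8 211.3] [0.47  0.379 0.1  ]
scene 181 [624.1  53.9] [0.18  1.067 0.1  ]
scene 49 [412.4 187.5] [0.527 0.246 0.1  ]
scene 27 [422.1 184.9] [0.525 0.274 0.1  ]
scene 13 [409.5 188.3] [0.528 0.237 0.1  ]
scene 10 [410.1 196.2] [0.552 0.231 0.1  ]
scene 18 [404.  204.5] [0.574 0.208 0.1  ]
bottles/jar [array([ 0.401, -0.302,  0.046]), array([ 0.276, -0.192,  0.1  ]), array([0.772, 0.03 , 0.03 ]), array([0.742, 0.151, 0.1  ]), array([ 0.647, -0.392,  0.1  ]), array([ 0.582, -0.465,  0.1  ]), array([0.478, 0.394, 0.04 ]), array([0.615, 0.374, 0.08 ])]
```

View pics/c1.png

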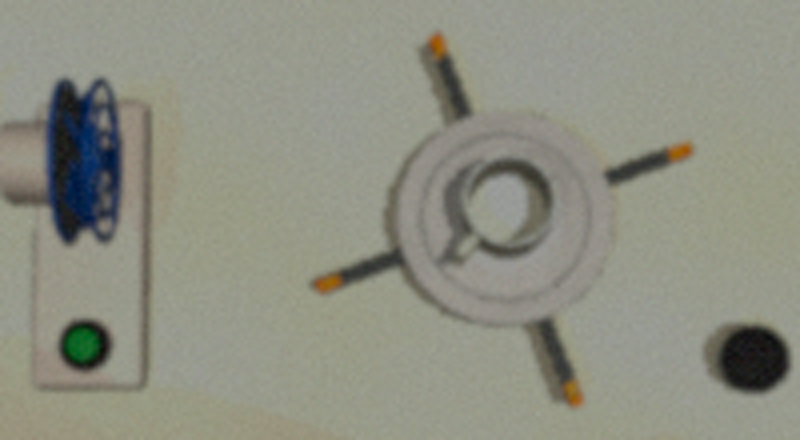

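View pics/c2.png

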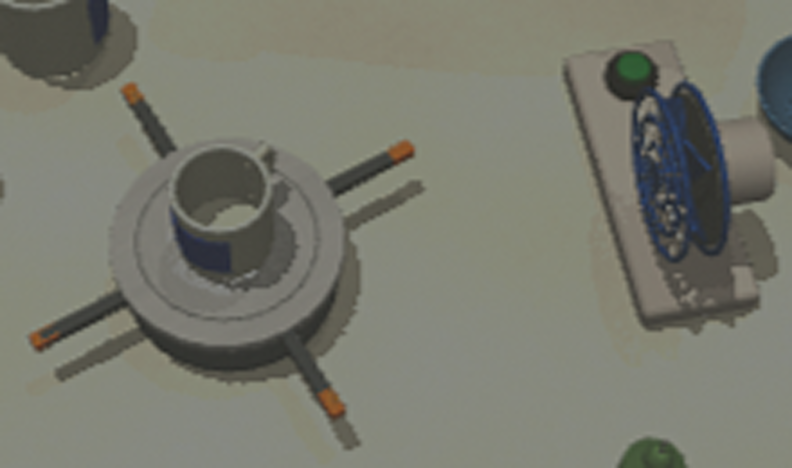

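Run:
```python
from h import *
c=np.array([.5215,-.1015])
P=lambda a,r,z:np.r_[c+r*np.array([np.cos(np.radians(a)),np.sin(np.radians(a))]),z]
print('rim',at('top',215+508/4,140+207/4,.138))
# handle in the top picture
for a in (115,125,135,145): print(a,(np.array(pix('top',P(a,.065,.1)))-[215,140])*4, (np.array(pix('scene',P(a,.065,.1)))-[225,150])*3.6)
for a in (-30,-40,-50,-60): print('patch',a,[((np.array(pix('scene',P(a+d,.037,.098)))-[225,150])*3.6).round() for d in(-42.6,0,42.6)])
for f in [(.565,.22,.115),(.565,.21,.115)]: print('fanface',(np.array(pix('top',f))-[215,140])*4,(np.array(pix('scene',f))-[225,150])*3.6)
print('foot corners',[at('top',215+u/4,140+v/4,.026).round(3) for u,v in [(37,385),(145,385),(150,105)]])
t=np.array([-.145,0]);o=bot.get_obs();print(Rotation.from_quat(o['tool_rot']).as_matrix().round(3))
```

```text
rim [ 0.51470017 -0.10194245  0.138     ]
115 [432.22776228 242.09632428] [293.34454673 165.00326842]
125 [439.65805663 254.13835473] [283.46932826 155.35617892]
135 [449.10377215 264.74106508] [271.83022344 147.39865864]
145 [460.27954954 273.57330288] [258.77336946 141.34531474]
patch -30 [array([178., 233.]), array([205., 254.]), array([242., 252.])]
patch -40 [array([175., 226.]), array([197., 250.]), array([233., 254.])]
patch -50 [array([173., 219.]), array([190., 246.]), array([225., 256.])]
patch -60 [array([173., 211.]), array([184., 241.]), array([216., 256.])]
fanface [ 99.24422723 159.22501847] [659.75153815 173.03623015]
fanface [111.82972798 158.90809556] [646.7529212  175.42319796]
foot corners [array([0.393, 0.289, 0.026]), array([0.39 , 0.199, 0.026]), array([0.628, 0.195, 0.026])]
[[-0.91   0.415  0.   ]
 [ 0.415  0.91   0.   ]
 [-0.     0.    -1.   ]]
```

{"op": "drive_tool", "data": {"rows": [{"dx":-0.25,"dy":-0.13,"wz":-0.2,"hand":0},{"dx":-0.75,"dy":-0.4,"wz":-0.5,"hand":0},{"dx":-1.3,"dy":-0.7,"wz":-0.8,"hand":0},{"dx":-1.9,"dy":-1.0,"wz":-1.1,"hand":0},{"dx":-2.5,"dy":-1.3,"wz":-1.4,"hand":0},{"dx":-3.1,"dy":-1.63,"wz":-1.7,"hand":0},{"dx":-3.7,"dy":-1.95,"wz":-2.0,"hand":0},{"dx":-4.3,"dy":-2.26,"wz":-2.3,"hand":0},{"dx":-4.9,"dy":-2.58,"wz":-2.6,"hand":0},{"dx":-5.5,"dy":-2.9,"wz":-2.9,"hand":0},{"dx":-6.1,"dy":-3.2,"wz":-3.2,"hand":0},{"dx":-6.7,"dy":-3.5,"wz":-3.5,"hand":0},{"dx":-7.3,"dy":-3.84,"wz":-3.8,"hand":0},{"dx":-7.9,"dy":-4.16,"wz":-4.1,"hand":0},{"dx":-8.4,"dy":-4.4,"wz":-4.4,"hand":0},{"dx":-8.8,"dy":-4.63,"wz":-4.7,"hand":0},{"dx":-9.1,"dy":-4.8,"wz":-4.9,"hand":0},{"dx":-9.2,"dy":-4.84,"wz":-4.9,"hand":0},{"dx":-9.2,"dy":-4.84,"wz":-4.9,"hand":0},{"dx":-9.2,"dy":-4.84,"wz":-4.9,"hand":0}]}}

```text
invalid input at $.rows[0]: expected keys dx, dy, dz, wx, wy, wz, hand
```

{"op": "drive_tool", "data": {"rows": [{"dx":-0.3,"dy":-0.16,"dz":0,"wx":0,"wy":0,"wz":-0.2,"hand":0},{"dx":-0.9,"dy":-0.47,"dz":0,"wx":0,"wy":0,"wz":-0.5,"hand":0},{"dx":-1.5,"dy":-0.8,"dz":0,"wx":0,"wy":0,"wz":-0.8,"hand":0},{"dx":-2.2,"dy":-1.16,"dz":0,"wx":0,"wy":0,"wz":-1.2,"hand":0},{"dx":-2.9,"dy":-1.53,"dz":0,"wx":0,"wy":0,"wz":-1.6,"hand":0},{"dx":-3.6,"dy":-1.9,"dz":0,"wx":0,"wy":0,"wz":-2.0,"hand":0},{"dx":-4.3,"dy":-2.26,"dz":0,"wx":0,"wy":0,"wz":-2.4,"hand":0},{"dx":-5.0,"dy":-2.63,"dz":0,"wx":0,"wy":0,"wz":-2.8,"hand":0},{"dx":-5.7,"dy":-3.0,"dz":0,"wx":0,"wy":0,"wz":-3.2,"hand":0},{"dx":-6.4,"dy":-3.37,"dz":0,"wx":0,"wy":0,"wz":-3.6,"hand":0},{"dx":-7.1,"dy":-3.74,"dz":0,"wx":0,"wy":0,"wz":-4.0,"hand":0},{"dx":-7.8,"dy":-4.1,"dz":0,"wx":0,"wy":0,"wz":-4.4,"hand":0},{"dx":-8.4,"dy":-4.42,"dz":0,"wx":0,"wy":0,"wz":-4.7,"hand":0},{"dx":-8.9,"dy":-4.68,"dz":0,"wx":0,"wy":0,"wz":-4.9,"hand":0},{"dx":-9.2,"dy":-4.84,"dz":0,"wx":0,"wy":0,"wz":-4.9,"hand":0},{"dx":-9.2,"dy":-4.84,"dz":0,"wx":0,"wy":0,"wz":-4.9,"hand":0},{"dx":-9.2,"dy":-4.84,"dz":0,"wx":0,"wy":0,"wz":-4.9,"hand":0}]}}

```text
clock: 2.4
eef_pos: [0.5252, 0.0442, 0.2421]
tool_rot: [0.0, 1.0, 0.0, -0.001]
ft_force: [-0.3, -0.1, 0.2]
grip_width: -0.0004
grasp_force: 0.0
```

{"op": "drive_tool", "data": {"rows": [{"dx":0,"dy":0,"dz":0.4,"wx":0,"wy":0,"wz":0,"hand":0},{"dx":0,"dy":0,"dz":1.0,"wx":0,"wy":0,"wz":0,"hand":0},{"dx":0,"dy":0,"dz":1.6,"wx":0,"wy":0,"wz":0,"hand":0},{"dx":0,"dy":0,"dz":2.2,"wx":0,"wy":0,"wz":0,"hand":0},{"dx":0,"dy":0,"dz":2.7,"wx":0,"wy":0,"wz":0,"hand":0},{"dx":0,"dy":0,"dz":3.1,"wx":0,"wy":0,"wz":0,"hand":0},{"dx":0,"dy":0,"dz":3.4,"wx":0,"wy":0,"wz":0,"hand":0},{"dx":0,"dy":0,"dz":3.7,"wx":0,"wy":0,"wz":0,"hand":0},{"dx":0,"dy":0,"dz":3.9,"wx":0,"wy":0,"wz":0,"hand":0},{"dx":0,"dy":0,"dz":3.92,"wx":0,"wy":0,"wz":0,"hand":0}]}}

```text
clock: 3.4
eef_pos: [0.5241, 0.0448, 0.0453]
tool_rot: [-0.001, 1.0, -0.0, -0.001]
ft_force: [0.2, -0.5, 0.3]
grip_width: -0.0003
grasp_force: 0.0
```

Run:
```python
from h import *
for n,(y0,y1,x0,x1),f in [('scene',(120,260,220,440),'d.png')]:
    im=save(n,'pics/full_d.png'); cv2.imwrite('pics/'+f,cv2.resize(im[y0:y1,x0:x1,::-1],None,fx=3.6,fy=3.6,interpolation=cv2.INTER_CUBIC))
c=np.array([.5215,-.1015]);p0=bot.get_obs()['eef_pos'][:2];print(p0)
for t in list(range(88,224,3))+[224]:
    d=c+.145*np.array([np.cos(np.radians(t)),np.sin(np.radians(t))])-p0
    print(t,(-d[0]/.05).round(2),(d[1]/.05).round(2))
```

```text
[0.52478164 0.04470455]
88 -0.04 -0.03
91 0.12 -0.02
94 0.27 -0.03
97 0.42 -0.05
100 0.57 -0.07
103 0.72 -0.1
106 0.86 -0.14
109 1.01 -0.18
112 1.15 -0.24
115 1.29 -0.3
118 1.43 -0.36
121 1.56 -0.44
124 1.69 -0.52
127 1.81 -0.61
130 1.93 -0.7
133 2.04 -0.8
136 2.15 -0.91
139 2.25 -1.02
142 2.35 -1.14
145 2.44 -1.26
148 2.52 -1.39
151 2.6 -1.52
154 2.67 -1.65
157 2.74 -1.79
160 2.79 -1.93
163 2.84 -2.08
166 2.88 -2.22
169 2.91 -2.37
172 2.94 -2.52
175 2.95 -2.67
178 2.96 -2.82
181 2.97 -2.97
184 2.96 -3.13
187 2.94 -3.28
190 2.92 -3.43
193 2.89 -3.58
196 2.85 -3.72
199 2.81 -3.87
202 2.75 -4.01
205 2.69 -4.15
208 2.63 -4.29
211 2.55 -4.42
214 2.47 -4.55
217 2.38 -4.67
220 2.29 -4.79
223 2.19 -4.9
224 2.15 -4.94
```

View pics/d.png

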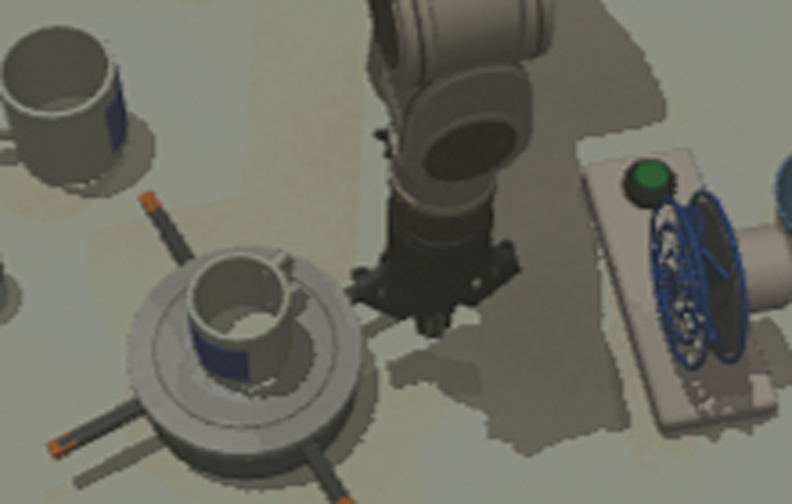

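The scene crop shows the closed fingertip down at (432,330), clear of the mug and in front of the arm that points at the fan. Next I push that arm counter-clockwise.

{"op": "drive_tool", "data": {"rows": [{"dx":0.12,"dy":-0.02,"dz":0,"wx":0,"wy":0,"wz":0,"hand":0},{"dx":0.27,"dy":-0.03,"dz":0,"wx":0,"wy":0,"wz":0,"hand":0},{"dx":0.42,"dy":-0.05,"dz":0,"wx":0,"wy":0,"wz":0,"hand":0},{"dx":0.57,"dy":-0.07,"dz":0,"wx":0,"wy":0,"wz":0,"hand":0},{"dx":0.72,"dy":-0.1,"dz":0,"wx":0,"wy":0,"wz":0,"hand":0},{"dx":0.86,"dy":-0.14,"dz":0,"wx":0,"wy":0,"wz":0,"hand":0},{"dx":1.01,"dy":-0.18,"dz":0,"wx":0,"wy":0,"wz":0,"hand":0},{"dx":1.15,"dy":-0.24,"dz":0,"wx":0,"wy":0,"wz":0,"hand":0},{"dx":1.29,"dy":-0.3,"dz":0,"wx":0,"wy":0,"wz":0,"hand":0},{"dx":1.43,"dy":-0.36,"dz":0,"wx":0,"wy":0,"wz":0,"hand":0},{"dx":1.56,"dy":-0.44,"dz":0,"wx":0,"wy":0,"wz":0,"hand":0},{"dx":1.69,"dy":-0.52,"dz":0,"wx":0,"wy":0,"wz":0,"hand":0},{"dx":1.81,"dy":-0.61,"dz":0,"wx":0,"wy":0,"wz":0,"hand":0},{"dx":1.93,"dy":-0.7,"dz":0,"wx":0,"wy":0,"wz":0,"hand":0},{"dx":2.04,"dy":-0.8,"dz":0,"wx":0,"wy":0,"wz":0,"hand":0},{"dx":2.15,"dy":-0.91,"dz":0,"wx":0,"wy":0,"wz":0,"hand":0}]}}

```text
clock: 5.05
eef_pos: [0.4177, -0.002, 0.0464]
tool_rot: [0.0, 1.0, 0.0, 0.0]
ft_force: [1.2, 1.0, -0.8]
grip_width: 0.0001
grasp_force: 0.4
```

Run:
```python
from h import *
im=save('scene','pics/full_e.png'); cv2.imwrite('pics/e.png',cv2.resize(im[120:260,220:440,::-1],None,fx=3.6,fy=3.6,interpolation=cv2.INTER_CUBIC))
c=np.array([.5215,-.1015]);p0=bot.get_obs()['eef_pos'][:2];print(p0, np.degrees(np.arctan2(*(p0-c)[::-1])),np.hypot(*(p0-c)))
```

```text
[ 0.41629472 -0.00260348] 136.77044209479408 0.14439069843512958
```

View pics/e.png

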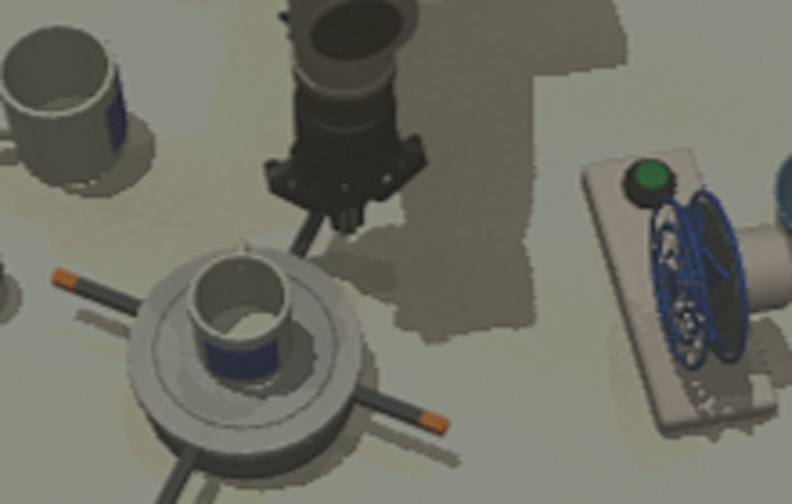

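The crop shows the wheel turning with the finger. The mug is still centred, with its patch facing the camera at (242,355).

{"op": "drive_tool", "data": {"rows": [{"dx":0.1,"dy":-0.11,"dz":0,"wx":0,"wy":0,"wz":0,"hand":0},{"dx":0.2,"dy":-0.23,"dz":0,"wx":0,"wy":0,"wz":0,"hand":0},{"dx":0.29,"dy":-0.35,"dz":0,"wx":0,"wy":0,"wz":0,"hand":0},{"dx":0.37,"dy":-0.48,"dz":0,"wx":0,"wy":0,"wz":0,"hand":0},{"dx":0.45,"dy":-0.61,"dz":0,"wx":0,"wy":0,"wz":0,"hand":0},{"dx":0.52,"dy":-0.74,"dz":0,"wx":0,"wy":0,"wz":0,"hand":0},{"dx":0.59,"dy":-0.88,"dz":0,"wx":0,"wy":0,"wz":0,"hand":0},{"dx":0.64,"dy":-1.02,"dz":0,"wx":0,"wy":0,"wz":0,"hand":0},{"dx":0.69,"dy":-1.17,"dz":0,"wx":0,"wy":0,"wz":0,"hand":0},{"dx":0.73,"dy":-1.31,"dz":0,"wx":0,"wy":0,"wz":0,"hand":0},{"dx":0.76,"dy":-1.46,"dz":0,"wx":0,"wy":0,"wz":0,"hand":0},{"dx":0.79,"dy":-1.61,"dz":0,"wx":0,"wy":0,"wz":0,"hand":0},{"dx":0.8,"dy":-1.76,"dz":0,"wx":0,"wy":0,"wz":0,"hand":0},{"dx":0.81,"dy":-1.91,"dz":0,"wx":0,"wy":0,"wz":0,"hand":0},{"dx":0.82,"dy":-2.06,"dz":0,"wx":0,"wy":0,"wz":0,"hand":0},{"dx":0.81,"dy":-2.22,"dz":0,"wx":0,"wy":0,"wz":0,"hand":0},{"dx":0.79,"dy":-2.37,"dz":0,"wx":0,"wy":0,"wz":0,"hand":0},{"dx":0.77,"dy":-2.52,"dz":0,"wx":0,"wy":0,"wz":0,"hand":0},{"dx":0.74,"dy":-2.67,"dz":0,"wx":0,"wy":0,"wz":0,"hand":0},{"dx":0.7,"dy":-2.81,"dz":0,"wx":0,"wy":0,"wz":0,"hand":0}]}}

```text
clock: 7.1
eef_pos: [0.383, -0.1427, 0.0462]
tool_rot: [0.0, 1.0, 0.0, -0.0]
ft_force: [0.7, 2.0, -0.7]
grip_width: 0.0005
grasp_force: 0.4
```

```bash
cat >> h.py <<'E'
def arms(b,n='scene'):
    c=np.array([.5215,-.1015]);h=cv2.cvtColor(b,cv2.COLOR_BGR2HSV);m=cv2.inRange(h,(5,120,90),(22,255,255))
    k,_,st,ce=cv2.connectedComponentsWithStats(m)
    for i in range(1,k):
        p=at(n,*ce[i],.057)[:2]-c
        if st[i,4]>8 and .12<np.hypot(*p)<.17: print(n,'arm',round(np.degrees(np.arctan2(p[1],p[0])),1),np.hypot(*p).round(3))
E
python3 - <<'E'
from h import *
im=save('scene','pics/full_f.png');t=save('top','pics/ft.png')
for f in 'sde': 
    a=cv2.imread('pics/'+('s.png' if f=='s' else f'full_{f}.png'));print(f);arms(a)
print('now');arms(im[:,:,::-1].copy());arms(t[:,:,::-1].copy(),'top')
A=cv2.resize(im[160:260,220:440,::-1],None,fx=3.6,fy=3.6,interpolation=cv2.INTER_CUBIC)
cv2.imwrite('pics/f.png',A)
c=np.array([.5215,-.1015]);p0=bot.get_obs()['eef_pos'][:2];print(p0, np.degrees(np.arctan2(*(p0-c)[::-1])),np.hypot(*(p0-c)))
E
```

```text
s
scene arm -160.4 0.154
scene arm 108.7 0.155
scene arm -69.8 0.159
scene arm 18.9 0.155
d
scene arm -160.4 0.154
scene arm -69.8 0.159
scene arm 18.9 0.156
e
scene arm -124.9 0.154
scene arm 54.2 0.156
scene arm -34.7 0.157
now
scene arm 113.6 0.157
scene arm -64.6 0.156
scene arm 24.1 0.159
top arm 26.2 0.155
top arm -64.3 0.155
top arm 115.9 0.155
[ 0.38358105 -0.14316537] -163.19041108911892 0.14407512278023335
```

View pics/f.png

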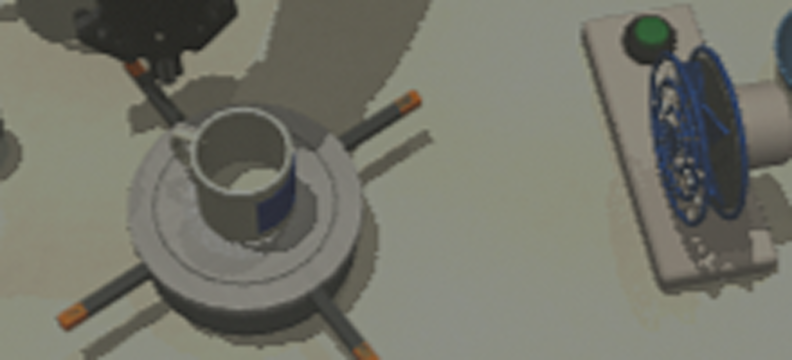

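The arm tips show about 95.5° turned so far, and the patch is coming round to the right at (277,200). About 27° is left.

{"op": "drive_tool", "data": {"rows": [{"dx":-0.04,"dy":-0.15,"dz":0,"wx":0,"wy":0,"wz":0,"hand":0},{"dx":-0.1,"dy":-0.29,"dz":0,"wx":0,"wy":0,"wz":0,"hand":0},{"dx":-0.16,"dy":-0.43,"dz":0,"wx":0,"wy":0,"wz":0,"hand":0},{"dx":-0.22,"dy":-0.57,"dz":0,"wx":0,"wy":0,"wz":0,"hand":0},{"dx":-0.3,"dy":-0.7,"dz":0,"wx":0,"wy":0,"wz":0,"hand":0},{"dx":-0.38,"dy":-0.83,"dz":0,"wx":0,"wy":0,"wz":0,"hand":0},{"dx":-0.44,"dy":-0.92,"dz":0,"wx":0,"wy":0,"wz":0,"hand":0},{"dx":-0.51,"dy":-1.0,"dz":0,"wx":0,"wy":0,"wz":0,"hand":0},{"dx":-0.57,"dy":-1.08,"dz":0,"wx":0,"wy":0,"wz":0,"hand":0},{"dx":-0.63,"dy":-1.15,"dz":0,"wx":0,"wy":0,"wz":0,"hand":0},{"dx":-0.63,"dy":-1.15,"dz":0,"wx":0,"wy":0,"wz":0,"hand":0}]}}

```text
clock: 8.3
eef_pos: [0.4152, -0.2002, 0.0464]
tool_rot: [0.0, 1.0, -0.0, 0.0]
ft_force: [0.0, -0.5, 1.2]
grip_width: -0.0002
grasp_force: 0.0
```

Run:
```python
from h import *
im=save('scene','pics/full_g.png');t=save('top','pics/gt.png')
arms(im[:,:,::-1].copy());arms(t[:,:,::-1].copy(),'top')
A=cv2.resize(im[160:260,225:335,::-1],None,fx=3.6,fy=3.6,interpolation=cv2.INTER_CUBIC)
B=cv2.resize(t[150:250,290:400,::-1],None,fx=3.6,fy=3.6,interpolation=cv2.INTER_CUBIC)
cv2.imwrite('pics/g.png',np.hstack([A,B]))
c=np.array([.5215,-.1015])
P=lambda a,r,z:np.r_[c+r*np.array([np.cos(np.radians(a)),np.sin(np.radians(a))]),z]
for a in (60,70,80,90): 
  print(a,'edge',[((np.array(pix('scene',P(a-42.6,.037,z)))-[225,160])*3.6).round() for z in(.08,.12)],'handle',((np.array(pix('scene',P(a+180,.065,.1)))-[225,160])*3.6).round(),((np.array(pix('top',P(a+180,.065,.1)))-[290,150])*3.6).round()+[396,0])
p0=bot.get_obs()['eef_pos'][:2];print(p0, np.degrees(np.arctan2(*(p0-c)[::-1])),np.hypot(*(p0-c)))
```

```text
scene arm 139.7 0.156
scene arm -129.1 0.155
scene arm 50.7 0.155
scene arm -38.3 0.159
top arm -39.4 0.154
top arm 51.5 0.155
top arm 140.8 0.155
60 edge [array([247., 225.]), array([244., 200.])] handle [140. 150.] [645. 184.]
70 edge [array([254., 221.]), array([252., 195.])] handle [136. 163.] [650. 173.]
80 edge [array([261., 216.]), array([258., 190.])] handle [134. 177.] [653. 160.]
90 edge [array([266., 210.]), array([264., 184.])] handle [135. 190.] [654. 148.]
[ 0.41459592 -0.1996948 ] -137.43153571735067 0.14515750408566963
```

View pics/g.png

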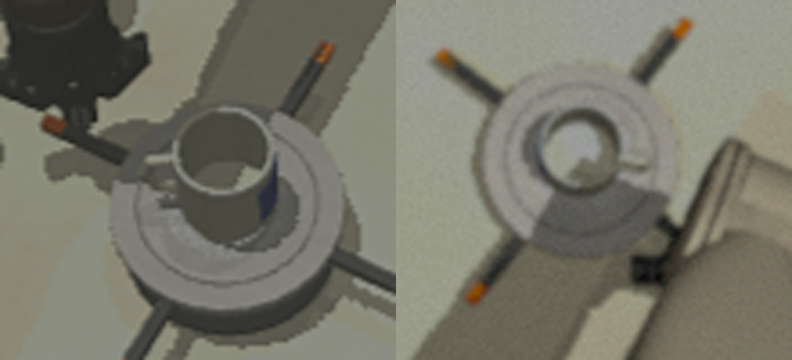

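The wheel has turned about 122°, and the patch edge at (262,210) and handle at (645,163) both put the patch at about 80°. The fan is at about 82°, so this is well within tolerance. I back off, lift, and move over to the button.

{"op": "drive_tool", "data": {"rows": [{"dx":0.13,"dy":0.15,"dz":0,"wx":0,"wy":0,"wz":0,"hand":0},{"dx":0.3,"dy":0.34,"dz":0,"wx":0,"wy":0,"wz":0,"hand":0},{"dx":0.4,"dy":0.44,"dz":0,"wx":0,"wy":0,"wz":0,"hand":0},{"dx":0.4,"dy":0.44,"dz":-0.4,"wx":0,"wy":0,"wz":0,"hand":0},{"dx":0.4,"dy":0.44,"dz":-1.0,"wx":0,"wy":0,"wz":0,"hand":0},{"dx":0.4,"dy":0.44,"dz":-1.7,"wx":0,"wy":0,"wz":0,"hand":0},{"dx":0.4,"dy":0.44,"dz":-2.4,"wx":0,"wy":0,"wz":0,"hand":0},{"dx":0.4,"dy":0.44,"dz":-3.1,"wx":0,"wy":0,"wz":0,"hand":0},{"dx":0.4,"dy":0.44,"dz":-3.6,"wx":0,"wy":0,"wz":0,"hand":0},{"dx":0.4,"dy":0.44,"dz":-3.9,"wx":0,"wy":0,"wz":0,"hand":0},{"dx":0.4,"dy":0.44,"dz":-3.9,"wx":0,"wy":0,"wz":0,"hand":0}]}}

```text
clock: 9.5
eef_pos: [0.3953, -0.1776, 0.2435]
tool_rot: [-0.0, 1.0, -0.001, 0.002]
ft_force: [0.2, -0.6, -0.6]
grip_width: 0.0002
grasp_force: 0.0
```

{"op": "drive_tool", "data": {"rows": [{"dx":0,"dy":0.3,"dz":0,"wx":0,"wy":0,"wz":0,"hand":0},{"dx":0,"dy":0.9,"dz":0,"wx":0,"wy":0,"wz":0,"hand":0},{"dx":-0.1,"dy":1.6,"dz":0,"wx":0,"wy":0,"wz":0,"hand":0},{"dx":-0.1,"dy":2.3,"dz":0,"wx":0,"wy":0,"wz":0,"hand":0},{"dx":-0.2,"dy":3.0,"dz":0,"wx":0,"wy":0,"wz":0,"hand":0},{"dx":-0.2,"dy":3.7,"dz":0,"wx":0,"wy":0,"wz":0,"hand":0},{"dx":-0.3,"dy":4.4,"dz":0,"wx":0,"wy":0,"wz":0,"hand":0},{"dx":-0.3,"dy":5.1,"dz":0,"wx":0,"wy":0,"wz":0,"hand":0},{"dx":-0.4,"dy":5.8,"dz":0,"wx":0,"wy":0,"wz":0,"hand":0},{"dx":-0.4,"dy":6.5,"dz":0,"wx":0,"wy":0,"wz":0,"hand":0},{"dx":-0.5,"dy":7.2,"dz":0,"wx":0,"wy":0,"wz":0,"hand":0},{"dx":-0.6,"dy":7.8,"dz":0,"wx":0,"wy":0,"wz":0,"hand":0},{"dx":-0.6,"dy":8.3,"dz":0,"wx":0,"wy":0,"wz":0,"hand":0},{"dx":-0.6,"dy":8.57,"dz":0,"wx":0,"wy":0,"wz":0,"hand":0},{"dx":-0.6,"dy":8.57,"dz":0,"wx":0,"wy":0,"wz":0,"hand":0},{"dx":-0.6,"dy":8.57,"dz":0,"wx":0,"wy":0,"wz":0,"hand":0}]}}

```text
clock: 11.1
eef_pos: [0.424, 0.2501, 0.2406]
tool_rot: [0.0, 1.0, -0.001, -0.001]
ft_force: [0.4, -0.6, 0.0]
grip_width: -0.0
grasp_force: 0.0
```

Run:
```python
from h import *
o=bot.get_obs();print(o['eef_pos'],o['clock'])
w=save('wrist','pics/w.png');im=save('scene','pics/full_h.png');arms(im[:,:,::-1].copy())
c=bot.get_calibration('wrist');M=np.array(c['mount']);f=200/np.tan(np.radians(c['vfov'])/2)
T=np.eye(4);T[:3,:3]=Rotation.from_quat(o['tool_rot']).as_matrix();T[:3,3]=o['eef_pos'];W=T@M
h=cv2.cvtColor(w,cv2.COLOR_RGB2HSV);m=cv2.inRange(h,(50,80,40),(90,255,255))
k,_,st,ce=cv2.connectedComponentsWithStats(m)
for i in range(1,k):
  if st[i,4]>150:
    d=W[:3,:3]@np.array([(ce[i][0]-c['cx'])/f,-(ce[i][1]-c['cy'])/f,-1]);p=W[:3,3]
    print(st[i],ce[i],[(p+d*(z-p[2])/d[2]).round(4) for z in(.035,.05)])
A=cv2.resize(im[120:260,225:435,::-1],None,fx=2.8,fy=2.8);cv2.imwrite('pics/h.png',np.hstack([cv2.resize(A,(0,0),fx=.68,fy=.68),cv2.resize(w[:,:,::-1],(400,250))[:, :][:250]]) if 0 else A)
```

```text
[0.42399565 0.25010499 0.24060775] 11.1
scene arm 140.1 0.155
scene arm -129.1 0.154
scene arm 50.7 0.155
scene arm -38.4 0.159
[307 160  26  26 509] [319.65422397 172.47151277] [array([0.4293, 0.2503, 0.035 ]), array([0.4256, 0.2503, 0.05  ])]
```

View pics/w.png

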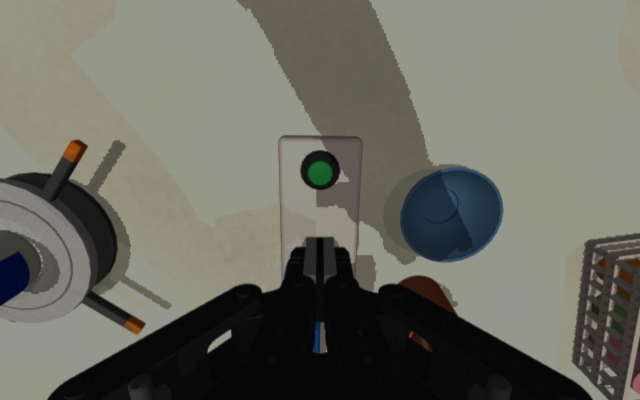

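View pics/h.png

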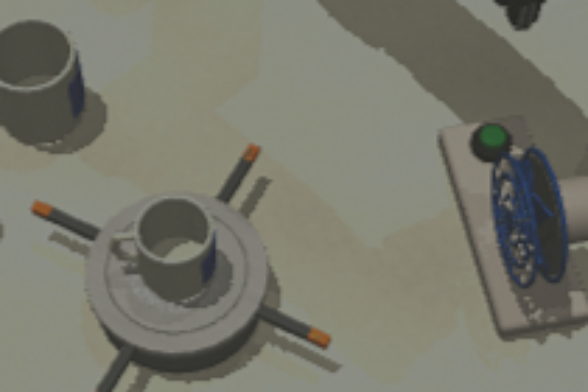

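The wrist view shows the button at (320,172), and its position agrees with the first estimate. The scene view shows the mug centred with its patch towards the fan. Next I descend onto the button.

{"op": "drive_tool", "data": {"rows": [{"dx":-0.03,"dy":0,"dz":0.4,"wx":0,"wy":0,"wz":0,"hand":0},{"dx":-0.03,"dy":0,"dz":1.0,"wx":0,"wy":0,"wz":0,"hand":0},{"dx":-0.03,"dy":0,"dz":1.7,"wx":0,"wy":0,"wz":0,"hand":0},{"dx":-0.03,"dy":0,"dz":2.3,"wx":0,"wy":0,"wz":0,"hand":0},{"dx":-0.03,"dy":0,"dz":2.7,"wx":0,"wy":0,"wz":0,"hand":0},{"dx":-0.03,"dy":0,"dz":3.0,"wx":0,"wy":0,"wz":0,"hand":0},{"dx":-0.03,"dy":0,"dz":3.2,"wx":0,"wy":0,"wz":0,"hand":0},{"dx":-0.03,"dy":0,"dz":3.3,"wx":0,"wy":0,"wz":0,"hand":0},{"dx":-0.03,"dy":0,"dz":3.4,"wx":0,"wy":0,"wz":0,"hand":0},{"dx":-0.03,"dy":0,"dz":3.4,"wx":0,"wy":0,"wz":0,"hand":0}]}}

```text
clock: 12.2
eef_pos: [0.4263, 0.2507, 0.0713]
tool_rot: [0.0, 1.0, 0.0, 0.0]
ft_force: [0.3, 0.4, 1.1]
grip_width: -0.0001
grasp_force: 0.0
```

{"op": "drive_tool", "data": {"rows": [{"dx":0,"dy":0,"dz":0.05,"wx":0,"wy":0,"wz":0,"hand":0},{"dx":0,"dy":0,"dz":0.1,"wx":0,"wy":0,"wz":0,"hand":0},{"dx":0,"dy":0,"dz":0.15,"wx":0,"wy":0,"wz":0,"hand":0},{"dx":0,"dy":0,"dz":0.15,"wx":0,"wy":0,"wz":0,"hand":0}]}}

```text
clock: 12.6
eef_pos: [0.4259, 0.2509, 0.0636]
tool_rot: [0.0, 1.0, -0.0, -0.0]
ft_force: [0.2, -0.0, -0.7]
grip_width: -0.0001
grasp_force: 0.0
```

{"op": "drive_tool", "data": {"rows": [{"dx":0,"dy":0,"dz":0.04,"wx":0,"wy":0,"wz":0,"hand":0},{"dx":0,"dy":0,"dz":0.08,"wx":0,"wy":0,"wz":0,"hand":0},{"dx":0,"dy":0,"dz":0.12,"wx":0,"wy":0,"wz":0,"hand":0},{"dx":0,"dy":0,"dz":0.12,"wx":0,"wy":0,"wz":0,"hand":0}]}}

```text
clock: 13.0
eef_pos: [0.4262, 0.251, 0.0577]
tool_rot: [0.0, 1.0, 0.0, 0.0]
ft_force: [0.1, 0.4, 2.3]
grip_width: -0.0002
grasp_force: 0.9
```

{"op": "drive_tool", "data": {"rows": [{"dx":0,"dy":0,"dz":0.03,"wx":0,"wy":0,"wz":0,"hand":0},{"dx":0,"dy":0,"dz":0.06,"wx":0,"wy":0,"wz":0,"hand":0},{"dx":0,"dy":0,"dz":0.06,"wx":0,"wy":0,"wz":0,"hand":0}]}}

```text
clock: 13.3
eef_pos: [0.4262, 0.251, 0.0549]
tool_rot: [0.0, 1.0, 0.0, 0.0]
ft_force: [-0.5, -0.2, 3.7]
grip_width: 0.0002
grasp_force: 1.7
```

{"op": "drive_tool", "data": {"rows": [{"dx":0,"dy":0,"dz":0.03,"wx":0,"wy":0,"wz":0,"hand":0},{"dx":0,"dy":0,"dz":0.05,"wx":0,"wy":0,"wz":0,"hand":0},{"dx":0,"dy":0,"dz":0.05,"wx":0,"wy":0,"wz":0,"hand":0},{"dx":0,"dy":0,"dz":0.05,"wx":0,"wy":0,"wz":0,"hand":0}]}}

```text
clock: 13.7
eef_pos: [0.4262, 0.251, 0.053]
tool_rot: [0.0, 1.0, 0.0, 0.0]
ft_force: [-2.4, -0.9, 9.0]
grip_width: 0.0
grasp_force: 4.1
```

The force has risen to 9 N, past the 4.5 N for full travel, so the button is bottomed. I release and lift.

{"op": "drive_tool", "data": {"rows": [{"dx":0,"dy":0,"dz":0.02,"wx":0,"wy":0,"wz":0,"hand":0},{"dx":0,"dy":0,"dz":0.02,"wx":0,"wy":0,"wz":0,"hand":0},{"dx":0,"dy":0,"dz":-0.1,"wx":0,"wy":0,"wz":0,"hand":0},{"dx":0,"dy":0,"dz":-0.4,"wx":0,"wy":0,"wz":0,"hand":0},{"dx":0,"dy":0,"dz":-0.9,"wx":0,"wy":0,"wz":0,"hand":0},{"dx":0,"dy":0,"dz":-1.5,"wx":0,"wy":0,"wz":0,"hand":0},{"dx":0,"dy":0,"dz":-2.1,"wx":0,"wy":0,"wz":0,"hand":0},{"dx":0,"dy":0,"dz":-2.7,"wx":0,"wy":0,"wz":0,"hand":0},{"dx":0,"dy":0,"dz":-3.0,"wx":0,"wy":0,"wz":0,"hand":0},{"dx":0,"dy":0,"dz":-3.0,"wx":0,"wy":0,"wz":0,"hand":0},{"dx":0,"dy":0,"dz":-3.0,"wx":0,"wy":0,"wz":0,"hand":0}]}}

```text
clock: 14.8
eef_pos: [0.4259, 0.2508, 0.2015]
tool_rot: [0.0, 1.0, -0.0, -0.0]
ft_force: [-0.2, -0.0, -1.1]
grip_width: -0.0001
grasp_force: 0.0
```

Run:
```python
from h import *
im=save('scene','pics/full_i.png');arms(im[:,:,::-1].copy());print(bot.get_obs()['ft_force'])
print(bot.job_done())
```

```text
scene arm 140.1 0.155
scene arm -129.1 0.154
scene arm 50.7 0.155
scene arm -38.4 0.159
[-0.25539606  0.77668335 -0.32803236]
the job is handed in; nothing more can be done
None
```

I turned the wheel about 122° so the blue patch points within about 2° of the fan's centre, pressed the green button to its stop (about 9 N) and let go, and handed the job in at about 15 s with the arm clear; no verdict was returned.

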